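# Open the push-and-turn medicine bottle

## Robot

A 6-joint arm with a two-finger parallel gripper is mounted at the origin on the work surface; the furniture and walls round the work are solid. World frame = base frame: x ahead of the robot, y to its left, z up, the work surface at z = 0. Lengths are in mm, angles in degrees, forces in N, time in s.
With the tool pointing down it reaches from about 275 to 725 mm from the base axis. Payload 15.9 kg.
Tool frame: the origin (TCP) lies on the centre line of the jaws, within the pads' length; the fingertips stand 8 mm ahead of it and the grasp point (between the pads) lies 11 mm behind it; z points along the fingers, y is the line along which they close (so a half turn about z gives the same grasp; the last joint's range is limited). The gripper opens to 85 mm and grips with 20 to 120 N. Pads are 22 mm wide; open, the fingers measure 114 mm over their backs; the gripper's body (76 mm by 85 mm) begins 54 mm behind the grasp point. The pads swing forward as they close: fully open they stand 13 mm farther back than shut.
Start: joints at [-68.01, 12.198, -1.971, 75.831, 0, 90], TCP at [187.216, -463.611, 204.206] pointing down, gripper open.
Joint ranges: [-170.91, 170.91], [-42.67, 98.43], [-65.05, 77.54], [-120.47, 116.71], [-90, 82.35], [-180, 180]. Speed limits (degrees/s): [108.29, 108.29, 136.94, 147.25, 180, 180].

## Interface

Orientations are given as [roll, pitch, yaw] about the fixed x, y, z axes, in that order (R = Rz(yaw) Ry(pitch) Rx(roll)).
In Python, from workcell import * gives the robot as it stands. Calls block until the motion is done:
- move_to(position, orientation): joint-space move of the TCP to a pose.
- line_to(position, max_speed=150, ori=None): straight line of the TCP; ori=None keeps the orientation; max_speed is the mean speed in mm/s.
- movej(angles): joint-space move.
- gripper_open() and clamp(squeeze=None): open the fingers fully, or close them until they stop; squeeze is the grip in N (None keeps the last).
- dwell(seconds).
- inverse_kinematics(position, orientation): joint angles nearest the present ones, or None.
- get_image(name): name is "scene" or "top" or "wrist"; returns (picture, depth): 420x560x3 uint8, blue, green, red; 420x560 float32, mm along the optical axis (not along the pixel's ray), 0 where there is no reading.
- get_calibration(name): a dict with "K" (3x3 intrinsics, pixels), "dist" ([k1, k2, p1, p2, k3] as OpenCV has them; the pictures are not rectified), "R" (3x3) and "t" (3): a world point X has camera coordinates R X + t. Camera axes: x right, y down, z forward; pixel columns grow to the right and rows downward; lengths in mm; the calibration is good to about 2 mm. A picture is of the moment at which its call begins: read the wrist's pose just before it. get_calibration takes no time and is no camera call; for the wrist camera it gives the pose at the moment of the call.
A pose or a line that the arm cannot do raises Unreachable and nothing moves.
- hand_in(): hands the job in; it is judged then, once.
Trained networks look in the newest picture that a camera, given by its name, has taken for a name from the list of things; names that differ only in an ending like _2 or _b are one class to them, and where a whole thing is asked for, a point or a joint stands for the part that bears it (a point fixed in the world has none). Each returns a list of dicts, best first, with "score" (0 to 1); they miss things now and then, are a little off and sometimes report something else, mostly with a low value. They report only what shows in the picture. A call takes as long as a camera call. They do not tell look-alikes from the thing itself.
- recognise(name, camera): "rect" ([left, top, right, bottom] in pixels, round what is visible of it).
Readings, each from a call of its own:
- read_t(): time.
- read_qpos(): joint angles.
- read_qvel(): joint speeds.
- read_joint_torque(): joint torques, N m.
- read_eef_pos(): TCP position.
- read_orientation(): TCP orientation.
- read_contact_force(): force on the tool from outside, world axes, zero at the start.
- read_moment(): the same for the moment, N m.
- read_opening(): opening from 0.0 (shut) to 1.0 (fully open).
- read_gripper_force(): force on a finger pad.
Only numpy, scipy, OpenCV 4.12 (cv2) and the standard library are available. Lean on these libraries where they do the work, as an engineer would, in place of code of your own. Each camera call takes 0.05 s, during which the arm holds its last target. There are 200 camera calls.

## Task

Open the medicine bottle that is clamped in the metal stand: take its child-proof cap, press it down against its spring, keep it pressed while you turn it anticlockwise (seen from above) until it stops, and then lift it off. Finish while still holding the cap in the gripper, upright and still, about 8 cm straight above where it sat on the bottle; do not put it down or let it go. Leave the small things standing and lying round the stand where they are.

Things in the scene. Friction and masses are not known exactly. Their poses are not given: they have to be found in the camera images.
- bottle: Round brown medicine bottle, 62 mm diameter, with a paper label, clamped by a steel collar on a metal plate 116 x 100 x 12 mm fixed to the table: it cannot move or turn. Origin: on the table surface under the bottle's axis; z up along the axis. Its widest part ends 74 mm above the table; the shoulder narrows to the neck (27 mm diameter) at 94 mm.
- neck (a point): Centre of the neck's upper end, 116.5 mm above the table. The neck has a bayonet: two flanges, 36 mm diameter over all, with openings towards the bottle's +x and -x through which the cap's lugs come out. Closed, the lugs sit under the flanges in notches 3.2 mm deep with walls on both sides: the unpressed cap neither turns nor lifts, and it never turns clockwise.
- cap: White ribbed round cap, 44 mm diameter, 32 mm tall, about 35 g, loose, with a grey bar across its top along its x axis. Origin: centre of its lower edge, closed 106 mm above the table; z up. The upper 14 mm are solid, the skirt below is hollow with inward lugs on its +x and -x sides. Closed, its x axis stands 66 degrees clockwise (from above) of the bottle's x axis, with a few degrees of play.
- cap_top (a point): Centre of the cap's flat top, 32 mm above the cap's origin, closed 138 mm above the table. Pressed down 3.5 mm or more, the cap turns freely anticlockwise. After 66 degrees its x axis is parallel to the bottle's and the lugs stand in the openings; about 7 degrees further they meet a stop. Within 6 degrees of parallel, or at the stop, it lifts straight off.
- plug (a joint): Sprung white plug in the bottle's mouth, on which the cap rests: 0 when the cap is not pressed, grows in metres as it is pressed down (the cap meets a hard stop at 0.0075). It pushes up with about 4.5 N at once, 7.7 N at 0.0035 and 11 N at 0.0072.
- vial: Bystander, loose: small brown glass vial with a crimp cap, 23 x 22 x 58 mm, standing. Origin: centre of its underside.
- dropper_bottle: Bystander, loose: small brown bottle with a black dropper top, 33 x 34 x 102 mm, standing. Origin: centre of its underside.
- oximeter: Bystander, loose: finger clip oximeter, 33 x 58 x 30 mm, lying. Origin: centre of its underside.
- syringe: Bystander, loose: plastic syringe without needle, 33 x 114 x 22 mm, lying. Origin: centre of its underside.
There are look-alikes about, which are no part of the job. What is shaped like the cap but pink or turquoise is not meant.

How it is judged (in metres and radians):
On the way, in this order (a step that is already met when the one before it is completed fails the run):
1. the closed cap is pressed down against its spring until its lugs are clear of the notches (value of joint plug above 0.003 m and angle between the x axis of cap and the x axis of bottle, either way round above 0.95 rad), for 0.1 s.
2. the cap, still on the neck, is turned anticlockwise so that its lugs stand in the openings (angle between the x axis of cap and the x axis of bottle, either way round below 0.2 rad and z of cap in the frame of bottle below 0.112 m), for 0.1 s.
3. the gripped cap is lifted clear of the bottle (z of cap in the frame of bottle above 0.14 m and contact force between the fingers and cap above 0.5 N), for 0.1 s.
At the end, for the whole second after the job is handed in: The gripper still holds the cap, upright within 17 degrees and still (under 20 mm/s), its axis within 25 mm of the bottle's axis and raised 50 to 120 mm above its closed position; the cap touches nothing of the bottle (z of cap in the frame of bottle between 0.156 and 0.226 m and horizontal distance between cap and bottle below 0.025 m and angle between cap's own z axis and vertical below 0.3 rad and linear speed of cap below 0.02 m/s and contact force between the fingers and cap above 0.5 N and contact force between cap and bottle below 0.2 N and value of joint plug below 0.001 m); the arm keeps its last pose, push and grip.
It fails at once if the vial is moved more than 30 mm (distance of vial from where it was at the start of the episode above 0.03 m).
It fails at once if the dropper bottle is moved more than 30 mm (distance of dropper_bottle from where it was at the start of the episode above 0.03 m).
It fails at once if the oximeter is moved more than 30 mm (distance of oximeter from where it was at the start of the episode above 0.03 m).
It fails at once if the syringe is moved more than 30 mm (distance of syringe from where it was at the start of the episode above 0.03 m).
It also fails if it takes over 35 s, if anything falls off the work surface, if the arm or the gripper's body presses on something with over 40 N, if the wrist force passes 120 N, or if a joint passes its speed limit or range.

## Working session

There is one attempt and no reset: what is moved stays moved. The work goes in short steps, each a Python script; the robot and the scene stay as the last script left them, time stands still between calls to the robot, and variables do not carry over. Pictures are saved under pics/ and viewed, at most 10 in all, crops included, and the job is handed in when it is done.

```bash
mkdir -p pics; python3 - <<'E'
from workcell import *
import cv2,numpy as np
for n in("scene","top"):
    p,d=get_image(n);cv2.imwrite(f"pics/{n}0.png",p);np.save(f"pics/{n}0.npy",d)
    for o in("cap","bottle","vial","dropper_bottle","oximeter","syringe"):
        print(n,o,[(round(r["score"],2),np.round(r["rect"]).tolist()) for r in recognise(o,n)][:4])
print(read_t(),get_calibration("top"))
E
```

```text
scene cap [(0.95, [310.0, 196.0, 330.0, 217.0]), (0.94, [293.0, 306.0, 317.0, 332.0]), (0.9, [265.0, 190.0, 288.0, 220.0]), (0.86, [288.0, 178.0, 306.0, 196.0])]
scene bottle [(0.69, [252.0, 214.0, 303.0, 260.0])]
scene vial []
scene dropper_bottle [(0.76, [273.0, 260.0, 295.0, 294.0])]
scene oximeter [(0.64, [261.0, 189.0, 268.0, 211.0])]
scene syringe [(0.86, [217.0, 225.0, 233.0, 269.0]), (0.62, [250.0, 215.0, 303.0, 262.0])]
top cap [(0.68, [237.0, 169.0, 253.0, 187.0]), (0.59, [271.0, 168.0, 284.0, 189.0]), (0.54, [273.0, 212.0, 302.0, 238.0]), (0.52, [330.0, 206.0, 352.0, 226.0])]
top bottle [(0.81, [260.0, 202.0, 316.0, 260.0])]
top vial [(0.58, [309.0, 185.0, 320.0, 196.0]), (0.46, [257.0, 203.0, 315.0, 264.0])]
top dropper_bottle [(0.55, [330.0, 245.0, 344.0, 261.0])]
top oximeter [(0.52, [229.0, 205.0, 255.0, 228.0])]
top syringe [(0.59, [247.0, 264.0, 285.0, 288.0])]
0.7 {'K': array([[395.44423056,   0.        , 279.3431009 ],
       [  0.        , 395.44423056, 219.12012148],
       [  0.        ,   0.        ,   1.        ]]), 'dist': array([-0.11042341,  0.        ,  0.        ,  0.        ,  0.        ]), 'R': array([[-0.00541247, -0.99978677, -0.01992792],
       [-0.98501076,  0.0087662 , -0.17227001],
       [ 0.17240797,  0.01869681, -0.98484817]]), 't': array([-160.99170944,  620.87233434,  864.12972817])}
```

```bash
python3 - <<'E'
import cv2,numpy as np
a=cv2.imread("pics/top0.png")[150:300,200:380];b=cv2.imread("pics/scene0.png")[170:340,200:350]
a=cv2.resize(a,(480,400),interpolation=3);b=cv2.resize(b,(315,400),interpolation=3)
b=cv2.resize(cv2.imread("pics/scene0.png")[170:340,200:336],(320,400),interpolation=3)
cv2.imwrite("pics/v1.png",np.hstack([a,b]))
E
```

```text
(no output)
```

View pics/v1.png

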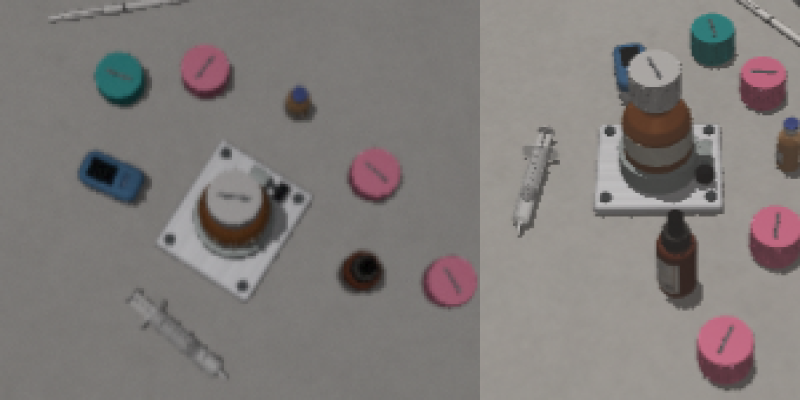

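The white cap with the grey bar is on the bottle, at top-image pixel ~(287,223). The other caps are pink, at (277,177), (341,216) and (369,255), or turquoise, at (245,178), so they are look-alikes. The crop confirms that only the one on the clamped bottle is white. Next I'll localise it and look from the wrist camera.

```bash
cat > h.py <<'E'
from workcell import *
import cv2,numpy as np
def ray(uv,c,z):
    u=cv2.undistortPoints(np.array([[uv]],float),c["K"],np.array(c["dist"],float))[0,0]
    o=-c["R"].T@c["t"]; d=c["R"].T@np.array([u[0],u[1],1]); return o+d*(z-o[2])/d[2]
E
python3 - <<'E'
from h import *
c=get_calibration("top")
cp=ray((287.4,223.5),c,138);print("cap",cp)
for n,uv,z in(("vial",(312,188.5),30),("dropper",(336,252),60),("oxi",(242,216),20),("syr",(266,276),10),("pinkR",(341,216),16)):
    q=ray(uv,c,z);print(n,q,np.linalg.norm((q-cp)[:2]))
cs=get_calibration("scene");print("scene cap top",ray((200+656/800*0+ (656-480)*136/320,170+67*.425),cs,138))
print(read_orientation())
p=[cp[0],cp[1],260]
for y in range(-180,181,30):
    q=inverse_kinematics(p,[180,0,y]); print(y,None if q is None else np.round(q))
move_to(p,[180,0,read_orientation()[2]])
cw=get_calibration("wrist");im,d=get_image("wrist");cv2.imwrite("pics/w1.png",im);print(cw,recognise("cap","wrist"),read_t())
np.save("pics/w1.npy",d)
E
```

```text
cap [ 595.24478723 -183.86157316  138.        ]
vial [ 697.7128306  -244.00901827   30.        ] 118.81672889766185
dropper [ 541.61038777 -293.50622328   60.        ] 122.05981363446077
oxi [633.79245062 -74.81789047  20.        ] 115.65659120104222
syr [ 490.33128082 -132.20212004   10.        ] 116.94247698767977
pinkR [ 632.37420523 -313.56430269   16.        ] 134.91253362386888
scene cap top [ 598.73105924 -183.37431411  138.        ]
[-1.79999932e+02  3.19169196e-04  2.19875068e+01]
-180 [-17.  28.  29.  91.   0. -17.]
-150 [-17.  28.  29.  91.   0. -47.]
-120 [-17.  28.  29.  91.   0. -77.]
-90 [ -17.   28.   29.   91.    0. -107.]
-60 [ -17.   28.   29.   91.    0. -137.]
-30 [ -17.   28.   29.   91.    0. -167.]
0 [-17.  28.  29.  91.   0. 163.]
30 [-17.  28.  29.  91.   0. 133.]
60 [-17.  28.  29.  91.   0. 103.]
90 [-17.  28.  29.  91.   0.  73.]
120 [-17.  28.  29.  91.   0.  43.]
150 [-17.  28.  29.  91.   0.  13.]
180 [-17.  28.  29.  91.   0. -17.]
{'K': array([[326.09531747,   0.        , 273.91201462],
       [  0.        , 326.09531747, 207.77109529],
       [  0.        ,   0.        ,   1.        ]]), 'dist': array([-0.01226283,  0.        ,  0.        ,  0.        ,  0.        ]), 'R': array([[ 3.73478544e-01, -9.27638423e-01, -8.56558724e-04],
       [-8.93583821e-01, -3.60015336e-01,  2.68135997e-01],
       [-2.49041628e-01, -9.93776348e-02, -9.63380690e-01]]), 't': array([-394.13492619,  415.08443165,  561.62310342])} [{'rect': [369.5, 244.2, 402.8, 267.4], 'score': 0.97}, {'rect': [246.6, 162.9, 293.1, 216.6], 'score': 0.92}, {'rect': [278.0, 31.6, 314.6, 79.4], 'score': 0.87}, {'rect': [210.1, 7.2, 252.5, 57.4], 'score': 0.7}, {'rect': [358.6, 162.8, 393.5, 203.8], 'score': 0.59}] 2.6083
```

View pics/w1.png

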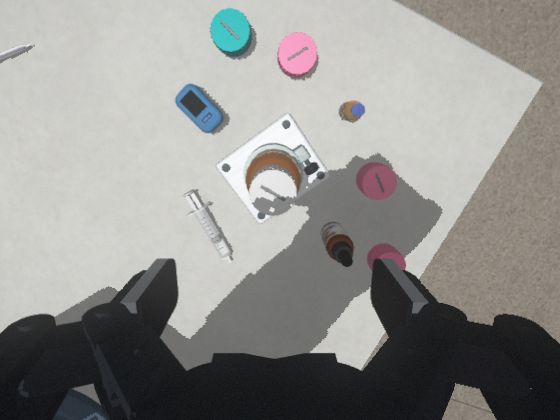

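The wrist view shows the white cap at about (273,190), its bar running from (262,187) to (285,199), and the fingers free of clutter. I'll get the cap's centre from wrist depth, and the angles of the bar and the plate.

```bash
python3 - <<'E'
from h import *
c=get_calibration("wrist");d=np.load("pics/w1.npy");im=cv2.imread("pics/w1.png")
v,u=np.mgrid[140:240,220:330]; z=d[140:240,220:330].ravel()
n=cv2.undistortPoints(np.stack([u.ravel(),v.ravel()],1)[:,None].astype(float),c["K"],c["dist"])[:,0]
P=(np.c_[n*z[:,None],z]-c["t"])@c["R"]
m=(z>0)&(abs(P[:,2]-138)<5); T=P[m]
print(m.sum(),np.median(T[:,2]),T.min(0),T.max(0),cv2.minEnclosingCircle(T[:,:2].astype(np.float32)))
a,b=ray((262,188),c,138),ray((285,199),c,138);print("bar",np.degrees(np.arctan2(*(b-a)[1::-1])))
pc=[ray(q,c,12) for q in((287,124),(320,176),(262,216),(226,168))]
for i in range(4):
    e=pc[(i+1)%4]-pc[i];print("edge",np.linalg.norm(e),np.degrees(np.arctan2(e[1],e[0])))
print("plate centre",np.mean(pc,0))
E
```

```text
1756 137.6634735872599 [ 574.15219474 -205.93229194  133.13117586] [ 617.65071727 -161.04000525  140.40834641] ((595.59716796875, -183.3836669921875), 22.5833683013916)
bar -94.2023853988428
edge 78.34870767559802 -124.44693182706658
edge 92.96311214858731 147.52532536022255
edge 79.03642529138378 57.217471677268485
edge 95.23768399310765 -32.91565176376957
plate centre [ 594.52005912 -185.07931006   12.        ]
```

```bash
python3 - <<'E'
from h import *
C=[595.7,-183.5]
gripper_open(); line_to(C+[113],100)
print(read_eef_pos(),read_contact_force())
clamp(70);dwell(.2);print(read_opening(),read_gripper_force(),read_contact_force(),read_eef_pos())
for dz in(2,4,5,6):
    line_to(C+[113-dz],20);dwell(.1);print(dz,np.round(read_contact_force(),1),np.round(read_eef_pos(),1))
im,d=get_image("wrist");cv2.imwrite("pics/w2.png",im[150:420]);print(read_t())
E
```

```text
[ 596.03257294 -183.57655111  113.56615232] [-0.56433958  0.29336898 -0.20391501]
-0.0003928404491405422 0.0 [-0.35444584 -0.38926729  0.04835344] [ 595.71394193 -183.48918164  113.02139336]
2 [ 0.7 -1.   0.6] [ 595.7 -183.5  111. ]
4 [-1.3  0.8  6.2] [ 595.8 -183.5  109.2]
5 [-2.2 -1.4  6.7] [ 595.8 -183.5  108.3]
6 [-1.4 -0.2  7.3] [ 595.8 -183.5  107.3]
6.8583
```

View pics/w2.png

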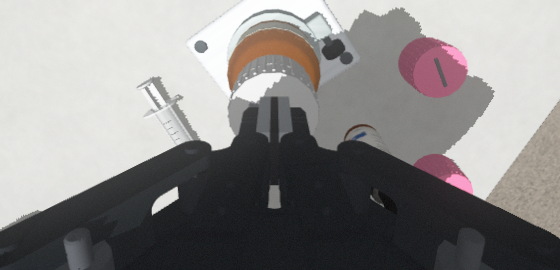

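The fingers are fully shut and did not enclose the cap: it shows ahead of the fingertips at about (272,100) in the crop. I'll check the geometry before moving again.

```bash
python3 - <<'E'
from h import *
c=get_calibration("wrist");im,d=get_image("wrist")
p=np.array(read_eef_pos());print(p,read_orientation(),np.round(read_qpos(),1),read_opening())
pr=lambda X:cv2.projectPoints(np.array([X],float),cv2.Rodrigues(c["R"])[0],c["t"],c["K"],c["dist"])[0].ravel()
for dz in(-8,0,11,30):print(dz,pr(p+[0,0,dz]))
v,u=np.mgrid[180:310,150:400]; z=d[180:310,150:400].ravel()
n=cv2.undistortPoints(np.stack([u.ravel(),v.ravel()],1)[:,None].astype(float),c["K"],c["dist"])[:,0]
P=((np.c_[n*z[:,None],z]-c["t"])@c["R"]).reshape(130,250,3)
for uv in((272,260),(260,245),(290,245),(272,230),(272,200),(275,250),(280,260),(250,260),(300,260),(240,245),(275,280),(245,235)):
    print(uv,np.round(P[uv[1]-180,uv[0]-150]),im[uv[1],uv[0]])
m=np.isfinite(P[...,2])&(z.reshape(130,250)>0)
print(read_contact_force())
t,dt=get_image("top");cv2.imwrite("pics/t2.png",cv2.resize(t[150:300,200:380],(720,600),interpolation=3))
s,ds=get_image("scene");cv2.imwrite("pics/s2.png",cv2.resize(s[130:280,200:380],(720,600),interpolation=3))
E
```

```text
[ 595.79021591 -183.53151058  107.35553283] [ 1.79983878e+02 -2.12524310e-02  2.19866878e+01] [-17.1  28.6   7.4  68.8   0.  140.9] 0.0013468739412064578
-8 [272.64257293 238.38040718]
0 [272.57830032 243.53014636]
11 [272.48047689 251.36892711]
30 [272.27958674 267.46981582]
(272, 260) [ 606. -179.  154.] [56 56 55]
(260, 245) [ 603. -174.  135.] [242 243 243]
(290, 245) [ 608. -187.  134.] [145 145 145]
(272, 230) [ 612. -177.  134.] [244 245 244]
(272, 200) [ 614. -176.   87.] [ 74 112 167]
(275, 250) [ 607. -180.  144.] [53 55 55]
(280, 260) [ 607. -182.  154.] [110 106 103]
(250, 260) [ 599. -172.  145.] [63 62 60]
(300, 260) [ 607. -192.  144.] [49 48 48]
(240, 245) [ 599. -166.  133.] [243 244 244]
(275, 280) [ 607. -180.  170.] [45 44 42]
(245, 235) [ 605. -166.  134.] [244 245 244]
[-1.11425289  0.42374952  6.68300743]
```

View pics/s2.png

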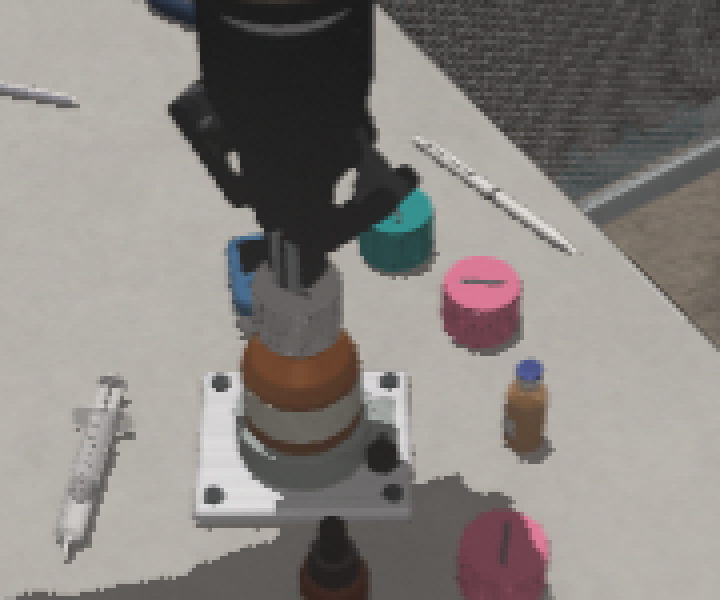

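The scene view shows the shut fingertips standing on the cap top. The tips are therefore about 35 mm higher relative to the reported TCP than documented: contact came at TCP z ≈ 110.5 with the cap top at 138. Laterally it is fine. I'll rise, open and redo the grasp with that z correction, watching the force on the way down.

```bash
python3 - <<'E'
from h import *
C=[595.7,-183.5]
line_to(C+[140],100); gripper_open();print(read_opening())
for z in(110,95,85,75):
    line_to(C+[z],60);f=read_contact_force();print(z,np.round(f,1))
    if abs(f[2])>6: line_to(C+[140]);raise SystemExit
clamp(70);dwell(.2);print(read_opening(),read_gripper_force(),np.round(read_contact_force(),1),read_eef_pos())
s,_=get_image("scene");cv2.imwrite("pics/s3.png",cv2.resize(s[130:280,200:380],(720,600),interpolation=3));print(read_t())
E
```

```text
1.0074883073984668
110 [-0.7  0.4 -0.6]
95 [-0.7  0.5  0.2]
85 [-0.4  0.4 -0.8]
75 [ 0.   0.5 -0.2]
0.494760884330821 70.1616805116646 [-1.1  0.9  4.9] [ 595.80810869 -183.52237494   75.17526789]
10.675
```

View pics/s3.png

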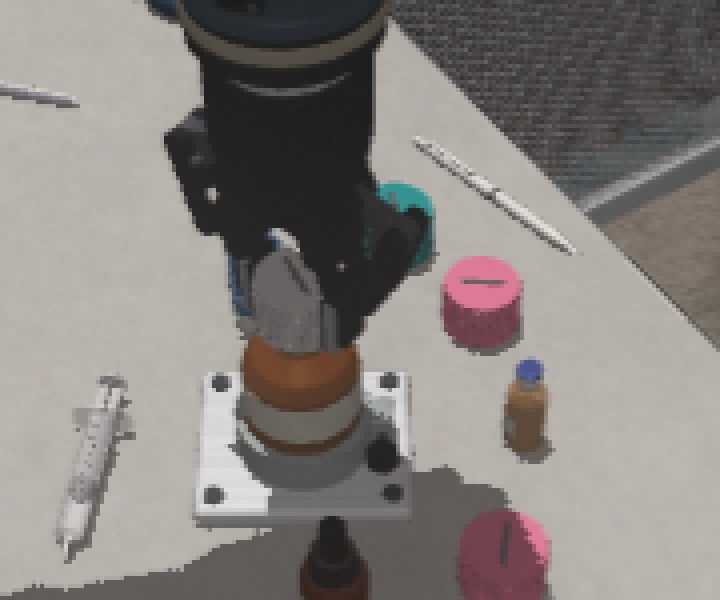

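The cap is now between the pads, with opening 0.49 and 70 N grip. Next I'll press, then turn.

```bash
python3 - <<'E'
from h import *
C=[595.7,-183.5]
for dz in(3,5,6):
    line_to(C+[75-dz],20);dwell(.1);f=read_contact_force();print(dz,np.round(f,1),np.round(read_eef_pos(),1))
    if f[2]>13:break
dwell(.2)
q=np.array(read_qpos());q0=q[5]
for a in(15,30,45,58,63,67,70,72):
    q[5]=q0-a;movej(q.tolist());dwell(.05)
    m=read_moment()[2];f=read_contact_force();print(a,round(m,2),np.round(f,1),round(read_qpos()[5]-q0,1))
    if abs(m)>.5:break
dwell(.15)
im,_=get_image("wrist");cv2.imwrite("pics/w3.png",im)
c=get_calibration("wrist")
print(read_opening(),read_eef_pos(),read_t())
E
```

```text
3 [-1.6  1.1  6.9] [ 595.9 -183.5   72.2]
5 [-1.7  0.6  8.2] [ 595.8 -183.6   70.4]
6 [-2.3  1.3 10.3] [ 595.9 -183.6   69.4]
15 0.08 [-0.6 -0.5  8.2] -15.0
30 0.12 [-0.2  1.9  9.4] -30.0
45 0.09 [-0.9  3.8  9.1] -45.0
58 0.07 [-2.   1.8 10.5] -58.0
63 0.11 [-2.6  3.2  9.8] -63.0
67 0.07 [-1.   3.6  8.7] -67.0
70 0.07 [-2.1  3.5  9. ] -70.0
72 -0.01 [-1.4  4.1  9.1] -72.0
0.5015050680507013 [ 596.10611406 -183.09798933   69.8277223 ] 14.9833
```

View pics/w3.png

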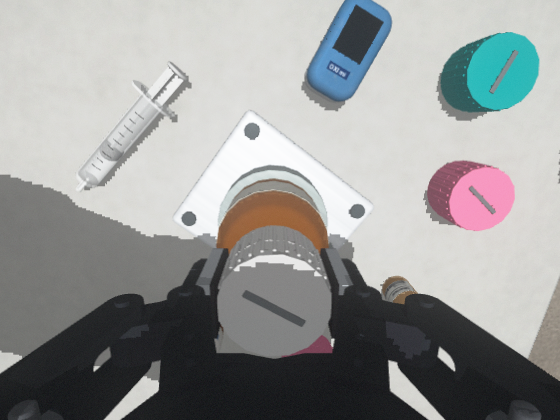

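The cap is seen between the pads with its bar from (243,293) to (304,325). The plate holes are at (252,131), (356,211) and (189,218). I'll compare the bar with the plate, and turn on to the stop.

```bash
python3 - <<'E'
from h import *
c=get_calibration("wrist")
ang=lambda a,b,z:np.degrees(np.arctan2(*(ray(b,c,z)-ray(a,c,z))[1::-1]))%180
print("bar",ang((243,293),(304,325),133),"plate",ang((252,131),(356,211),12),ang((252,131),(189,218),12))
q=np.array(read_qpos());q0=q[5]
for a in(2,4,6,8):
    q[5]=q0-a;movej(q.tolist());dwell(.05);m=read_moment()[2];print(a,round(m,2),np.round(read_contact_force(),1))
    if abs(m)>.4:break
print(read_t())
E
```

```text
bar 153.1696182845487 plate 146.80280360897456 56.733189222884775
2 -0.02 [-2.4  4.2  7.4]
4 -0.25 [-1.6  4.9  6.8]
6 -0.57 [-2.7  5.4  7.7]
15.8833
```

The moment rises to −0.57 N m: that is the stop, with the bar about 7° past parallel as described. Now I'll ease off and lift.

```bash
python3 - <<'E'
from h import *
q=np.array(read_qpos());q[5]+=3;movej(q.tolist());dwell(.15)
p=np.array(read_eef_pos());C=[595.7,-183.5]
line_to(C+[85],30);print(np.round(read_contact_force(),1))
line_to(C+[155],60);dwell(.5)
print(np.round(read_contact_force(),1),read_opening(),read_gripper_force(),read_eef_pos(),read_t())
s,_=get_image("scene");cv2.imwrite("pics/s4.png",cv2.resize(s[110:260,200:380],(720,600),interpolation=3))
E
```

```text
[-0.4  2.5  0. ]
[ 0.7 -0.7 -0.4] 0.4971074269808426 72.3632117989473 [ 595.69303011 -183.50108853  155.00851354] 18.75
```

View pics/s4.png

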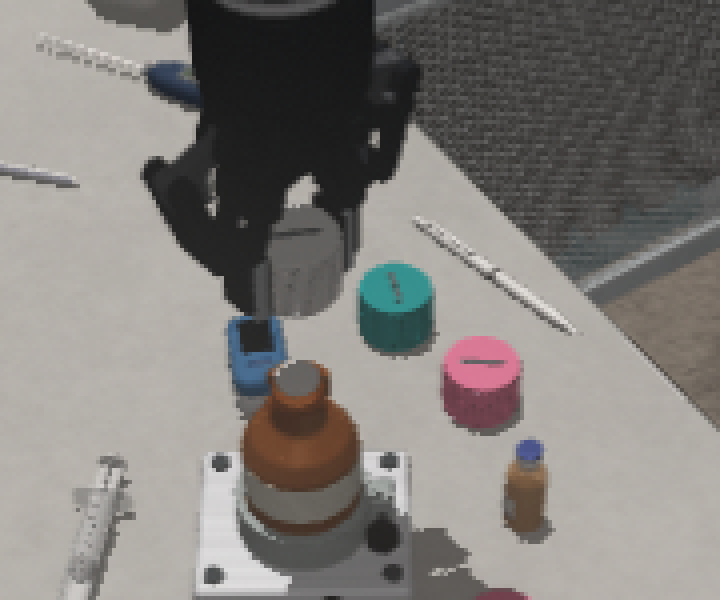

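The cap is held upright above the open neck, and the visible bystanders have not moved.

```bash
python3 -c "
from workcell import *
print(hand_in())"
```

```text
the job is handed in; nothing more can be done
None
```

I pressed the white cap down, turned it anticlockwise to its stop and lifted it off; the job was handed in with the gripper holding it upright about 8 cm above the neck, but no verdict came back, and the first grasp missed because the fingertips sat about 35 mm higher than documented.

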